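# Hang the cap tray from an S-hook on the bench rail

## Task

Clear the bench for printing: take the orange S-hook out of its little grey rack and hang it by its upper curl near the middle of the rail, then let go of it and hang the yellow cap tray by the top of its wire bail in the hook's lower curl, so that the tray hangs level, free and still. Do not tip the tray over or disturb the small blue-lidded pot beside the rail.

Things in the scene. Friction and masses are not known exactly. Their poses are not given: they have to be found in the camera images.
- rail: Fixed stand behind rack and tray: round steel bar 12 mm thick along its own y, axis 300 mm above the bench, between two posts 260 mm apart (end fittings reach 11 mm above the bar's axis and 10 mm inward; feet 70 x 45 x 10 mm). Origin on the bench under the bar's middle; +x points away from the robot.
- s_hook: Loose S-hook in its x-z plane, z up, 8 mm wire coated orange, 132 high, 52 wide, 90 g; origin at its middle. Curls are half circles, radius 22 to the wire's centre line: the upper, centred (0,0,40), has its open end at (22,0,40), so opens down; the lower, centred (0,0,-40), has its open end at (-22,0,-40), so opens up. Straight shank from (-22,0,40) to (22,0,-40). Hung on the rail, origin 52 below the bar's axis.
- hook_grip (a point): Centre of the hook's black flat grip tab, 14 (x) x 10 (y) x 28 (z) mm, on the outside of the upper curl at (-29, 0, 38) mm in the hook's frame: pinch it across the hook's y. The wire's top is 28 mm higher.
- hook_rack: Fixed grey slotted rack, base 90 x 60 mm, 44 mm high; origin under its centre. At the start the hook stands upright in it, 36 mm deep with about 2 mm play, both with the same yaw: draw the hook straight up by 40 mm or more.
- tray: Loose yellow open tray, 90 (x) x 70 (y) x 32 mm, 100 g, rigid upright bail of 6 mm wire in its y-z plane at x = 0 (peaked arch, legs at y = +-34 mm). Origin at the centre of its underside, z up. Grip fin on its -x side: upright part 34 (x) x 10 (y) mm, 18 to 90 mm above the underside, centred at x = -99 mm, y = 0: pinch it across y.
- tray_bail (a point): The peak of the tray's bail: the wire's centre line at its highest point, (0, 0, 117) mm in the tray's frame. Hung, it lies at about (0, 0, -55) mm in the hook's frame and the tray's underside about 76 mm above the bench.
- hardener_pot: Bystander: white pot with blue lid, 38 x 38 x 66 mm, loose; origin at the centre of its underside. Leave it where it stands.

How it is judged:
On the way:
1. the S-hook hangs on the rail, released, while the tray still stands on the bench (x of s_hook in the frame of rail between -0.025 and 0.025 m and y of s_hook in the frame of rail between -0.06 and 0.06 m and z of s_hook in the frame of rail between 0.232 and 0.262 m and angle between s_hook's own z axis and vertical below 0.4 rad and contact force between s_hook and rail above 0.3 N and angle between the y axis of s_hook and the y axis of rail, either way round below 0.6 rad and contact force between s_hook and the fingers below 0.05 N and height (world z) of tray below 0.02 m), for 0.3 s.
At the end, for the whole second after the job is handed in: Hook hangs by its upper curl on the rail within 60 mm of its middle, square to it within 34 degrees, tilted under 23; the bail peak lies in the lower curl within 16 mm fore-aft, 20 sideways, 10 in height; tray tilted under 17 degrees, clear of bench and rail, slower than 80 mm/s; both released (x of s_hook in the frame of rail between -0.025 and 0.025 m and y of s_hook in the frame of rail between -0.06 and 0.06 m and z of s_hook in the frame of rail between 0.232 and 0.262 m and angle between s_hook's own z axis and vertical below 0.4 rad and contact force between s_hook and rail above 0.3 N and angle between the y axis of s_hook and the y axis of rail, either way round below 0.6 rad and contact force between each of s_hook, tray and the fingers below 0.05 N and x of tray_bail in the frame of s_hook between -0.016 and 0.016 m and z of tray_bail in the frame of s_hook between -0.064 and -0.044 m and y of tray_bail in the frame of s_hook between -0.02 and 0.02 m and contact force between tray and s_hook above 0.3 N and angle between tray's own z axis and vertical below 0.3 rad and contact force between tray and rail below 0.05 N and linear speed of tray below 0.08 m/s and height (world z) of tray above 0.04 m); the robot touches nothing.
It fails at once if the blue-lidded pot was shifted by more than 40 mm (distance of hardener_pot from where it was at the start of the episode above 0.04 m).
It fails at once if the tray was tipped over (past 50 degrees) (angle between tray's own z axis and vertical above 0.87 rad).
It also fails if it takes over 64 s, if anything falls off the work surface, if the arm or the gripper's body presses on something with over 40 N, if the wrist force passes 120 N, or if a joint passes its speed limit or range.

## Robot

A 7-joint arm with a two-finger parallel gripper is mounted at the origin on a cart in front of the work surface, level with it; the furniture and walls round the work are solid. World frame = base frame: x ahead of the robot, y to its left, z up, the work surface at z = 0. Lengths are in m, angles in rad, forces in N, time in s.
With the tool pointing down it reaches from about 0.35 to 0.9 m from the base axis. Payload 7.2 kg.
Tool frame: the origin (TCP) lies where the fingers leave the gripper's body, on its centre line; the fingertips stand 80 mm ahead of it and the grasp point (between the pads) lies 61 mm ahead of it (arm.hold_point_z is the z of the grasp point in the tool frame, in m); z points along the fingers, y is the line along which they close (so a half turn about z gives the same grasp; the last joint's range is limited). The gripper opens to 88 mm and grips with 3 to 60 N. Pads are 20 mm wide; open, the fingers measure 115 mm over their backs; the gripper's body (75 mm by 178 mm) begins 61 mm behind the grasp point.
Start: joints at [1.052, 0.411, -0.013, 1.596, 0.006, 1.134, -0.082], TCP at [0.272, -0.563, 0.303] pointing down, gripper open.
Joint ranges: [-2.95, 2.95], [-0.29, 1.99], [-1.47, 1.44], [0.14, 2.54], [-1.03, 4.17], [0.13, 1.85], [-2.86, 2.86]. Speed limits (rad/s): [2.39, 2.39, 3.01, 3.01, 3.14, 3.14, 3.14].

## Interface

Orientations are given as [roll, pitch, yaw] about the fixed x, y, z axes, in that order (R = Rz(yaw) Ry(pitch) Rx(roll)).
In Python, from plant import readout, snapshot, arm gives the robot as it stands.
- The arm moves only by the shell command python3 -m handwheel 'ROWS' [FORCE]. ROWS is JSON, a list that holds one entry, the list of rows, each a list of 7 numbers: the shift along the tool's x, y, z in m, then the turn, a rotation vector about the tool's x, y, z in rad, then the closure, from 0 (fully open) to 1 (shut). In form: [[[x, y, z, ax, ay, az, claw], ...]]. A call has 1 to 5 rows; each row is the pose to reach, as a shift and turn from the pose commanded when the call began, along the tool's axes at that moment; what a row does not reach only later rows make up. A row lasts 1/12 s, in which the tool goes at most 41.7 mm and 7.16 degrees, less where a joint would pass 70% of its speed; a pose out of reach is approached as far as the arm can. A call with a gripper value outside its range is refused whole. The fingers move at their own pace and stop on an object; FORCE is the grip in N (left out, the last holds). Time passes only in rows, so rows that repeat a pose let the fingers close. It gives the time, the measured TCP pose, the force, the opening and the grip force at its end, in the units of the state.
- readout.observe(): the state, without advancing time (a new reading comes with each control period).
- snapshot(name): name is "scene" or "side" or "wrist"; returns a dict with "pixels" (384x512x3 uint8, red, green, blue), "z_map" (384x512 float32, m along the optical axis (not along the pixel's ray), 0 where there is no reading), "fx", "fy", "cx", "cy" (pixels), "R" (3x3) and "t" (3): a world point X has camera coordinates R X + t. Camera axes: x right, y down, z forward; pixel columns grow to the right and rows downward; lengths in m; the calibration is good to about 2 mm. A picture is of the moment at which its call begins.
- arm.close_job(): hands the job in; it is judged then, once.
The state is a dict: "clock": time; "joints": joint angles; "joint_velocities": joint speeds; "joint_efforts": joint torques, N m; "tool_pos": TCP position; "eef_rot": TCP orientation; "wrist_force": force on the tool from outside, world axes, zero at the start; "torque": the same for the moment, N m; "width": finger opening in m; "grip_force": force on a finger pad.
Only numpy, scipy, OpenCV 4.12 (cv2) and the standard library are available. Lean on these libraries where they do the work, as an engineer would, in place of code of your own. Each camera call takes 0.05 s, during which the arm holds its last target. There are 200 camera calls.

## Working session

There is one attempt and no reset: what is moved stays moved. The work goes in short steps, Python scripts to look and compute and a shell command to move; the robot and the scene stay as the last step left them, time stands still between calls to the robot, and variables do not carry over. Pictures are saved under pics/ and viewed, at most 12 in all, crops included, and the job is handed in when it is done.

```bash
ls; mkdir -p pics; cat > h.py <<'E'
import numpy as np, cv2
from plant import readout, snapshot, arm
def save(n,f,crop=None):
    s=snapshot(n); im=cv2.cvtColor(s["pixels"],cv2.COLOR_RGB2BGR); cv2.imwrite(f"pics/{f}.png",im); return s
def cloud(s):
    z=s["z_map"]; v,u=np.mgrid[:z.shape[0],:z.shape[1]]
    c=np.stack([(u-s["cx"])/s["fx"]*z,(v-s["cy"])/s["fy"]*z,z],-1)
    P=(c-s["t"])@s["R"]; P[z<=0]=np.nan
    return P
def hsv(s): return cv2.cvtColor(s["pixels"],cv2.COLOR_RGB2HSV)
E
python3 - <<'E'
from h import *
a=save("scene","a1"); b=save("side","a2")
w=np.hstack([a["pixels"],b["pixels"]]); print(readout.observe())
for s in (a,b): print(-s["R"].T@s["t"], s["R"][2],s["fx"])
E
```

```text
pics
{'clock': 0.1, 'joints': array([ 1.05180662,  0.41184842, -0.01272376,  1.59695105,  0.00562288,
        1.13427702, -0.08221963]), 'joint_velocities': array([ 2.18567257e-03, -3.80024777e-04,  8.23241775e-05, -2.16510664e-03,
        7.97997343e-04, -4.95702146e-04, -2.11673457e-05]), 'joint_efforts': array([ 3.11512908e-03, -5.89097893e+01,  6.43957313e-01, -2.91712332e+01,
       -5.38043166e-02,  1.44907233e-02,  1.08493409e-04]), 'tool_pos': array([ 0.27212725, -0.56227862,  0.30187906]), 'eef_rot': array([-3.14014938e+00,  1.17837405e-04,  4.50814773e-01]), 'wrist_force': array([-0.23414256,  0.2718346 ,  0.0303045 ]), 'torque': array([-0.01996822,  0.00720677, -0.03026912]), 'grip_force': 0.0, 'width': 0.08765700174937174}
[0.19993175 0.40494877 0.50504759] [ 0.39779755 -0.79402718 -0.45964981] 417.6474963847837
[0.12018196 0.39627203 0.4951039 ] [ 0.50108187 -0.74485558 -0.4405759 ] 442.9064033520413
```

View pics/a1.png

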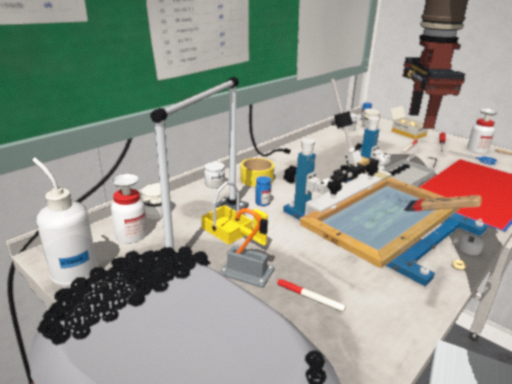

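View pics/a2.png

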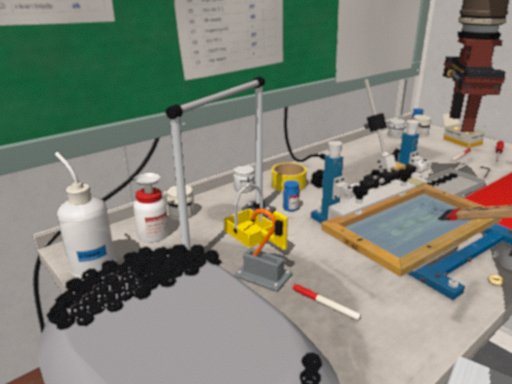

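The views show the rail bar from (160,115) to (233,83), the yellow tray at about (235,225), the orange hook at (245,228) standing in the grey rack at (248,265), and the blue-lidded pot at (262,190).

```bash
python3 - <<'E'
from h import *
for n in ("scene","side"):
    s=snapshot(n);P=cloud(s);H=hsv(s);x,y,z=P[...,0],P[...,1],P[...,2]
    h,sa,v=H[...,0],H[...,1],H[...,2]
    roi=(x>.3)&(x<1.0)&(y<.3)&(y>-.4)&(z>-.01)
    def st(nm,m):
        Q=P[m]
        if len(Q)<4: print(nm,len(Q));return Q
        print(nm,len(Q),np.round(np.percentile(Q,[1,50,99],axis=0),3).tolist()); return Q
    o=st("orange",roi&(h>4)&(h<16)&(sa>170)&(v>120)&(z>.01)&(abs(np.indices(h.shape)[1]-255)<40)&(np.indices(h.shape)[0]<270))
    ye=st("yellow",roi&(h>=22)&(h<33)&(sa>170)&(v>120)&(z>.005)&(np.indices(h.shape)[0]>200))
    b=st("blue",roi&(h>100)&(h<125)&(sa>100)&(abs(np.indices(h.shape)[1]-275)<25)&(np.indices(h.shape)[0]>170)&(np.indices(h.shape)[0]<215))
    r=st("rail",roi&(z>.27)&(z<.33)&(x<1.0)&(np.indices(h.shape)[0]<130)&(np.indices(h.shape)[1]<290))
    for nm,Q in (("o",o),("ye",ye[ye[:,2]<.033]),("rail",r)):
        if len(Q)<10: continue
        c=np.median(Q[:,:2],0);u,S,V=np.linalg.svd(Q[:,:2]-Q[:,:2].mean(0),full_matrices=False)
        print(nm,Q[:,:2].mean(0).round(3),"dir deg",np.degrees(np.arctan2(V[0,1],V[0,0])).round(1),S.round(3))
    g=st("rack",roi&(sa<60)&(z>.008)&(z<.06)&(x<.75)&(np.indices(h.shape)[0]>235)&(np.indices(h.shape)[1]>215)&(np.indices(h.shape)[1]<300))
    k=st("blacktab",roi&(v<60)&(z>.05)&(z<.16)&(abs(np.indices(h.shape)[1]-270)<30)&(np.indices(h.shape)[0]>200)&(np.indices(h.shape)[0]<250))
    # crop enlarge
    c=s["pixels"][170:300,190:320]; cv2.imwrite(f"pics/c_{n}.png",cv2.cvtColor(cv2.resize(c,None,fx=4,fy=4,interpolation=cv2.INTER_CUBIC),cv2.COLOR_RGB2BGR))
a=cv2.imread("pics/c_scene.png");b=cv2.imread("pics/c_side.png");cv2.imwrite("pics/c.png",cv2.resize(np.hstack([a,b]),(800,400)))
E
```

```text
orange 187 [[0.466, -0.159, 0.045], [0.487, -0.155, 0.115], [0.51, -0.152, 0.139]]
yellow 1059 [[0.487, -0.308, 0.005], [0.572, -0.24, 0.024], [0.644, -0.156, 0.099]]
blue 245 [[0.476, -0.4, 0.004], [0.578, -0.396, 0.022], [0.593, -0.38, 0.104]]
rail 6684 [[0.618, -0.392, 0.271], [0.849, -0.17, 0.301], [0.897, -0.022, 0.329]]
o [ 0.487 -0.155] dir deg -175.8 [0.188 0.016]
ye [ 0.585 -0.257] dir deg 153.8 [1.279 0.785]
rail [ 0.821 -0.184] dir deg 61.4 [9.453 5.689]
rack 1103 [[0.346, -0.181, 0.008], [0.482, -0.146, 0.03], [0.526, -0.025, 0.054]]
blacktab 67 [[0.453, -0.158, 0.102], [0.458, -0.155, 0.115], [0.463, -0.153, 0.126]]
orange 216 [[0.464, -0.161, 0.046], [0.485, -0.156, 0.121], [0.509, -0.153, 0.141]]
yellow 1264 [[0.484, -0.309, 0.005], [0.573, -0.239, 0.025], [0.644, -0.159, 0.101]]
blue 117 [[0.573, -0.4, 0.007], [0.583, -0.398, 0.042], [0.59, -0.395, 0.069]]
rail 7702 [[0.618, -0.392, 0.271], [0.855, -0.149, 0.302], [0.908, 0.023, 0.329]]
o [ 0.487 -0.158] dir deg 132.7 [0.36 0.16]
ye [ 0.589 -0.26 ] dir deg 150.2 [1.32  0.734]
rail [ 0.827 -0.164] dir deg 62.5 [11.375  6.027]
rack 1388 [[0.35, -0.185, 0.008], [0.48, -0.146, 0.025], [0.528, -0.03, 0.055]]
blacktab 80 [[0.452, -0.159, 0.103], [0.456, -0.156, 0.116], [0.462, -0.154, 0.128]]
```

View pics/c.png

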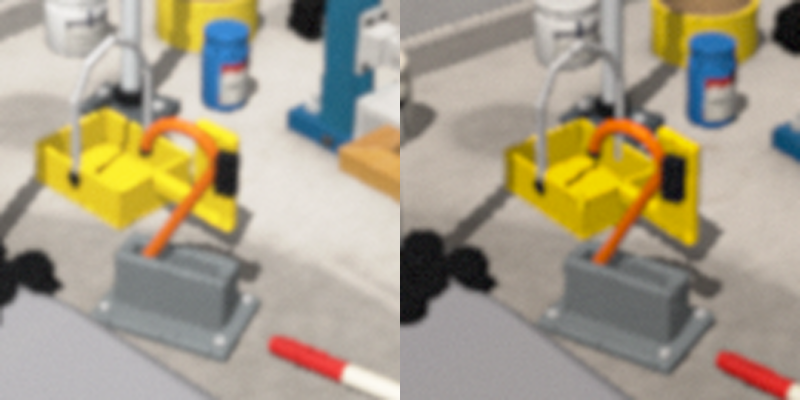

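```bash
python3 - <<'E'
from h import *
for n in ("scene","side"):
    s=snapshot(n);P=cloud(s);H=hsv(s);x,y,z=P[...,0],P[...,1],P[...,2]
    h,sa,v=H[...,0],H[...,1],H[...,2]; r,c=np.indices(h.shape)
    m=(z>.285)&(z<.32)&(c>150)&(c<280)&(r<130)&(x<.8)&(x>.55)&(y>-.45)&(y<.1)
    Q=P[m]; print("rail n",len(Q),Q.min(0).round(3),Q.max(0).round(3))
    bar=Q[(Q[:,2]<.31)]
    vx,vy,x0,y0=cv2.fitLine(bar[:,:2].astype(np.float32),cv2.DIST_HUBER,0,.01,.01).ravel()
    d=np.array([vx,vy]); t=(bar[:,:2]-[x0,y0])@d; e=[np.array([x0,y0])+d*q for q in np.percentile(t,[0.5,99.5])]
    print("bar ends",np.round(e,3),"yawdir",np.degrees(np.arctan2(vy,vx)).round(1),"z",np.percentile(bar[:,2],[5,50,95]).round(3))
    for zl in (.1,.2):
        for (lo,hi) in ((-.5,-.3),(-.3,-.0)):
            q=P[(abs(z-zl)<.03)&(x>.55)&(x<.75)&(y>lo)&(y<hi)&(sa<60)&(c<290)&(c>140)]; 
            if len(q): print("post",zl,len(q),np.median(q,0).round(3))
    ym=(h>=22)&(h<33)&(sa>150)&(v>90)&(x>.4)&(x<.66)&(y>-.33)&(y<-.1)
    fin=P[ym&(z>.045)];print("fin",len(fin),np.percentile(fin,[2,50,98],axis=0).round(3))
    vx,vy,x0,y0=cv2.fitLine(fin[:,:2].astype(np.float32),cv2.DIST_HUBER,0,.01,.01).ravel();print("fin dir",np.degrees(np.arctan2(vy,vx)),x0,y0)
    rim=P[ym&(z<.045)&(z>.0)]
    print("tray rect",cv2.minAreaRect(rim[rim[:,2]<.036][:,:2].astype(np.float32)*1000), rim[:,2].max())
    bl=P[(sa<70)&(z>.06)&(z<.125)&(x>.53)&(x<.64)&(y>-.32)&(y<-.19)]
    if len(bl): 
        print("bail",len(bl),np.median(bl[bl[:,2]>.105],0).round(3),bl.max(0).round(3)); vx,vy,x0,y0=cv2.fitLine(bl[:,:2].astype(np.float32),cv2.DIST_HUBER,0,.01,.01).ravel();print("dir",np.degrees(np.arctan2(vy,vx)))
    rk=P[(sa<70)&(z>.041)&(z<.048)&(x<.56)&(x>.4)&(y<-.1)&(y>-.2)]; print("rack top",len(rk),cv2.minAreaRect(rk[:,:2].astype(np.float32)*1000))
    ob=P[(c<330)&(r>270)&(r<384)]; print("dome",np.nanpercentile(ob,[1,50,99],axis=0).round(2).tolist())
    bk=P[(h>100)&(h<125)&(sa>100)&(x>.5)&(x<.7)&(y>-.45)&(y<-.3)&(z>.05)&(z<.09)];print("pot",len(bk),np.median(bk,0).round(3) if len(bk) else"",np.unique(1))
E
```

```text
rail n 1401 [ 0.614 -0.45   0.285] [ 0.8   -0.092  0.32 ]
bar ends [[ 0.603 -0.102]
 [ 0.78  -0.445]] yawdir -62.7 z [0.288 0.302 0.309]
post 0.1 162 [ 0.636 -0.358  0.1  ]
post 0.1 1247 [ 0.59  -0.047  0.088]
post 0.2 182 [ 0.636 -0.357  0.201]
post 0.2 302 [ 0.622 -0.098  0.2  ]
fin 108 [[ 0.457 -0.238  0.049]
 [ 0.503 -0.232  0.088]
 [ 0.518 -0.152  0.125]]
fin dir -57.263145 0.494759 -0.21832304
tray rect ((563.18115234375, -261.5061950683594), (86.38874053955078, 162.39239501953125), 76.3638916015625) 0.044305000941118784
bail 164 [ 0.597 -0.26   0.113] [ 0.61  -0.229  0.12 ]
dir 73.02854
rack top 262 ((489.8731994628906, -157.2550048828125), (73.1600112915039, 29.209117889404297), 2.9166674613952637)
dome [[0.29, -0.2, -0.3], [0.49, 0.06, 0.07], [0.95, 0.2, 0.09]]
pot 140 [ 0.579 -0.403  0.063] [1]
rail n 1513 [ 0.614 -0.45   0.285] [ 0.8   -0.093  0.32 ]
bar ends [[ 0.594 -0.107]
 [ 0.778 -0.449]] yawdir -61.7 z [0.288 0.303 0.309]
post 0.1 172 [ 0.635 -0.358  0.1  ]
post 0.1 1488 [ 0.598 -0.053  0.089]
post 0.2 189 [ 0.635 -0.358  0.201]
post 0.2 300 [ 0.621 -0.099  0.201]
fin 188 [[ 0.453 -0.24   0.046]
 [ 0.49  -0.231  0.086]
 [ 0.517 -0.155  0.127]]
fin dir -61.97342 0.48861545 -0.22441706
tray rect ((564.3960571289062, -253.43785095214844), (74.19091033935547, 162.51617431640625), 72.40824127197266) 0.04471357957253012
bail 196 [ 0.598 -0.261  0.113] [ 0.609 -0.229  0.122]
dir 72.979904
rack top 335 ((489.0934753417969, -158.43927001953125), (74.11913299560547, 29.845123291015625), 4.452763080596924)
dome [[0.28, -0.2, -0.28], [0.49, 0.07, 0.07], [0.96, 0.21, 0.09]]
pot 162 [ 0.576 -0.404  0.064] [1]
```

```bash
cat >> h.py <<'E'
from scipy.spatial.transform import Rotation as Ro
def delta(p,yaw):
    o=readout.observe(); R=Ro.from_euler("xyz",o["eef_rot"]); T=Ro.from_euler("xyz",[np.pi,0,yaw])
    d=R.inv().apply(np.array(p)-o["tool_pos"]); r=(R.inv()*T).as_rotvec()
    print("delta",d.round(4),r.round(4),"pos",o["tool_pos"].round(4),"t",round(o["clock"],2),"w",round(o["width"],4),"g",round(o["grip_force"],1),"F",o["wrist_force"].round(1))
E
python3 -c "
from h import *
delta([.44,-.16,.30],.06)"
```

```text
delta [ 0.3264 -0.2892  0.0025] [-5.000e-04  1.000e-04  3.908e-01] pos [ 0.2722 -0.5625  0.3023] t 0.3 w 0.0879 g 0.0 F [0.6 0.5 0.3]
```

```bash
A='[0.163,-0.145,0,0,0,0,0.4]'; python3 -m handwheel '[[[0.03,-0.026,0,0,0,0,0.4],[0.06,-0.053,0,0,0,0,0.4],[0.09,-0.08,0,0,0,0,0.4],[0.12,-0.107,0,0,0,0,0.4],[0.15,-0.133,0,0,0,0,0.4]]]'
python3 -m handwheel '[[[0.03,-0.026,0,0,0,0,0.4],[0.06,-0.053,0,0,0,0,0.4],[0.09,-0.08,0,0,0,0,0.4],[0.12,-0.107,0,0,0,0,0.4],[0.15,-0.133,0,0,0,0,0.4]]]'
python3 -m handwheel '[[[0.026,-0.023,0,0,0,0.08,0.4],[0.026,-0.023,0,0,0,0.2,0.4],[0.026,-0.023,0,0,0,0.3,0.4],[0.026,-0.023,0,0,0,0.39,0.4],[0.026,-0.023,0,0,0,0.39,0.4]]]'
python3 - <<'E'
from h import *
delta([.44,-.16,.30],.06)
s=save("wrist","w1"); print((-s["R"].T@s["t"]).round(3),s["R"].round(2).tolist())
P=cloud(s);H=hsv(s);h,sa,v=H[...,0],H[...,1],H[...,2];x,y,z=P[...,0],P[...,1],P[...,2]
def st(n,m):
    Q=P[m];print(n,len(Q))
    if len(Q)>9:
        a,b,x0,y0=cv2.fitLine(Q[:,:2].astype(np.float32),cv2.DIST_HUBER,0,.01,.01).ravel()
        print(np.percentile(Q,[2,50,98],axis=0).round(3).tolist(),"dir",np.degrees(np.arctan2(b,a)).round(1))
near=(x>.4)&(x<.58)&(y>-.2)&(y<-.1)
st("orange",near&(h>3)&(h<17)&(sa>150)&(v>80)&(z>.1)); st("tab",near&(v<70)&(z>.1)&(z<.15))
st("fin",(h>=22)&(h<33)&(sa>150)&(z>.06)&(x>.4)&(z<.11))
st("bail",(sa<70)&(z>.08)&(z<.13)&(x>.54)&(x<.66)&(y<-.2)&(y>-.32))
E
```

```text
clock: 0.72
tool_pos: [0.3496, -0.3756, 0.3027]
eef_rot: [3.141, 0.0, 0.451]
wrist_force: [0.5, -0.2, -0.1]
width: 0.058
grip_force: 0.0
clock: 1.13
tool_pos: [0.4267, -0.1904, 0.303]
eef_rot: [3.141, -0.0, 0.451]
wrist_force: [0.6, -0.2, -0.4]
width: 0.0524
grip_force: 0.0
clock: 1.55
tool_pos: [0.4399, -0.1601, 0.3027]
eef_rot: [3.141, -0.0, 0.057]
wrist_force: [0.7, -0.6, 0.4]
width: 0.0526
grip_force: 0.0
delta [ 0.0001 -0.0001  0.0027] [ 0.0002 -0.0001 -0.0025] pos [ 0.4399 -0.1601  0.3027] t 1.55 w 0.0526 g 0.0 F [ 0.7 -0.6  0.4]
[ 0.51  -0.156  0.385] [[0.06, -1.0, 0.0], [-0.97, -0.06, 0.25], [-0.25, -0.02, -0.97]]
orange 585
[[0.468, -0.161, 0.124], [0.491, -0.157, 0.136], [0.512, -0.153, 0.14]] dir 3.5
tab 148
[[0.454, -0.163, 0.115], [0.459, -0.16, 0.125], [0.515, -0.155, 0.127]] dir 4.0
fin 624
[[0.49, -0.242, 0.062], [0.504, -0.234, 0.089], [0.518, -0.228, 0.091]] dir -14.6
bail 179
[[0.586, -0.298, 0.081], [0.589, -0.289, 0.1], [0.591, -0.279, 0.111]] dir 74.1
```

View pics/w1.png

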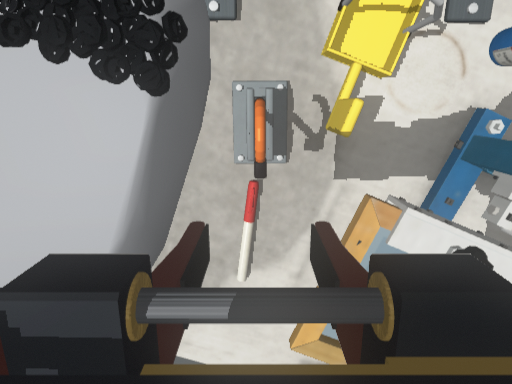

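The picture shows the hook in its rack at (260,130), with the black tab at (260,168), the tray fin at (345,115) and the tray at (375,35). Going straight down onto the tab.

```bash
python3 -m handwheel '[[[0.019,0,0.02,0,0,-0.007,0.4],[0.019,0,0.05,0,0,-0.007,0.4],[0.019,0,0.085,0,0,-0.007,0.4],[0.019,0,0.115,0,0,-0.007,0.4],[0.019,0,0.129,0,0,-0.007,0.4]]]'
python3 -m handwheel '[[[0,0,0,0,0,0,0.4],[0,0,0,0,0,0,1],[0,0,0,0,0,0,1],[0,0,0,0,0,0,1],[0,0,0,0,0,0,1]]]' 30
python3 -m handwheel '[[[0,0,0,0,0,0,1],[0,0,0,0,0,0,1],[0,0,0,0,0,0,1],[0,0,-0.01,0,0,0,1],[0,0,-0.02,0,0,0,1]]]'
python3 -m handwheel '[[[0,0,-0.02,0,0,0,1],[0,0,-0.04,0,0,0,1],[0,0,-0.07,0,0,0,1],[0,0,-0.1,0,0,0,1],[0,0,-0.12,0,0,0,1]]]'
```

```text
clock: 2.02
tool_pos: [0.4571, -0.159, 0.1703]
eef_rot: [-3.14, 0.004, 0.071]
wrist_force: [-1.2, -0.3, 0.2]
width: 0.0526
grip_force: 0.0
clock: 2.43
tool_pos: [0.4595, -0.1595, 0.175]
eef_rot: [3.141, -0.002, 0.068]
wrist_force: [-0.7, 0.2, -0.0]
width: 0.0297
grip_force: 0.0
clock: 2.85
tool_pos: [0.4584, -0.1591, 0.194]
eef_rot: [-3.141, 0.001, 0.068]
wrist_force: [0.5, 0.4, -1.8]
width: 0.0098
grip_force: 30.0
clock: 3.27
tool_pos: [0.4592, -0.1592, 0.3175]
eef_rot: [3.14, -0.003, 0.068]
wrist_force: [0.3, -0.6, -1.3]
width: 0.0099
grip_force: 30.0
```

```bash
python3 - <<'E'
from h import *
delta([.55,-.235,.39],.055)
for n in ("scene","side","wrist"):
    s=save(n,"b_"+n);P=cloud(s);H=hsv(s);h,sa,v=H[...,0],H[...,1],H[...,2];x,y,z=P[...,0],P[...,1],P[...,2]
    r,c=np.indices(h.shape)
    near=(x>.42)&(x<.56)&(y>-.2)&(y<-.12)&(z>.1)
    Q=P[near&(h>3)&(h<17)&(sa>150)&(v>80)]
    print(n,"hook",len(Q),np.percentile(Q,[1,50,99],axis=0).round(3).tolist() if len(Q)>5 else "")
    # bar: two-step, sample mid-bar only, away from posts
    for k in range(5):
        yy=-.14-.045*k
        q=P[(abs(y-yy)<.012)&(z>.285)&(z<.315)&(x>.59)&(x<.66)]
        if len(q)>5: print("  bar y",round(yy,3),len(q),np.percentile(q[:,0],[5,50,95]).round(4),np.percentile(q[:,2],[5,50,97]).round(4))
E
```

```text
delta [ 0.0857  0.0819 -0.0721] [ 0.0011 -0.0032  0.0131] pos [ 0.4592 -0.1592  0.3175] t 3.27 w 0.0099 g 30.0 F [ 0.3 -0.6 -1.3]
scene hook 348 [[0.467, -0.158, 0.155], [0.492, -0.154, 0.211], [0.511, -0.143, 0.282]]
  bar y -0.14 62 [0.6218 0.6238 0.6288] [0.2963 0.3027 0.3056]
  bar y -0.185 55 [0.6246 0.6261 0.6301] [0.2965 0.3027 0.3061]
  bar y -0.23 50 [0.6259 0.6281 0.6332] [0.2968 0.3032 0.3061]
  bar y -0.275 40 [0.6288 0.6306 0.6347] [0.2966 0.3025 0.3057]
  bar y -0.32 38 [0.6309 0.6326 0.6367] [0.2965 0.3027 0.3063]
side hook 593 [[0.426, -0.159, 0.161], [0.473, -0.153, 0.283], [0.512, -0.12, 0.412]]
  bar y -0.14 72 [0.6215 0.6235 0.6284] [0.2976 0.3042 0.3079]
  bar y -0.185 61 [0.6236 0.6255 0.6305] [0.2979 0.3045 0.308 ]
  bar y -0.23 53 [0.6264 0.6281 0.6325] [0.2981 0.3044 0.3082]
wrist hook 2200 [[0.47, -0.161, 0.183], [0.497, -0.157, 0.28], [0.515, -0.152, 0.284]]
```

```bash
python3 -m handwheel '[[[0,0.01,-0.03,0,0,0,1],[0.01,0.03,-0.06,0,0,0.013,1],[0.03,0.055,-0.068,0,0,0.013,1],[0.05,0.075,-0.068,0,0,0.013,1],[0.056,0.078,-0.068,0,0,0.013,1]]]'
python3 -m handwheel '[[[0,0,0,0,0,0,1],[0,0,0,0,0,0,1],[0,0,0,0,0,0,1]]]'
python3 - <<'E'
from h import *
delta([.593,-.233,.384],.055)
for n in ("scene","side"):
    s=save(n,"c_"+n);P=cloud(s);H=hsv(s);h,sa,v=H[...,0],H[...,1],H[...,2];x,y,z=P[...,0],P[...,1],P[...,2]
    Q=P[(x>.5)&(x<.62)&(y>-.27)&(y<-.2)&(z>.18)&(z<.37)&(h>3)&(h<17)&(sa>150)&(v>80)]
    print(n,len(Q),np.percentile(Q,[1,50,99],axis=0).round(3).tolist())
E
```

```text
clock: 3.83
tool_pos: [0.5213, -0.2366, 0.3808]
eef_rot: [3.141, 0.0, 0.052]
wrist_force: [-1.0, -1.1, -1.0]
width: 0.01
grip_force: 30.0
clock: 4.08
tool_pos: [0.5191, -0.2321, 0.3808]
eef_rot: [-3.14, 0.002, 0.056]
wrist_force: [-0.8, 0.1, -0.3]
width: 0.0098
grip_force: 30.0
delta [ 0.0737  0.005  -0.0034] [-0.0012  0.0019  0.001 ] pos [ 0.5191 -0.2321  0.3808] t 4.08 w 0.0098 g 30.0 F [-0.8  0.1 -0.3]
scene 293 [[0.524, -0.231, 0.219], [0.554, -0.227, 0.278], [0.571, -0.216, 0.347]]
side 325 [[0.515, -0.232, 0.221], [0.552, -0.228, 0.279], [0.571, -0.215, 0.354]]
```

```bash
python3 -m handwheel '[[[0.02,0,-0.003,0,0,0,1],[0.04,0.002,-0.003,0,0,0,1],[0.06,0.003,-0.003,0,0,0,1],[0.074,0.004,-0.003,0,0,0,1],[0.074,0.004,-0.003,0,0,0,1]]]'
python3 -m handwheel '[[[0,0,0,0,0,0,1],[0,0,0,0,0,0,1]]]'
python3 - <<'E'
from h import *
delta([.6015,-.233,.3495],.055)
for n in ("scene","side"):
    s=save(n,"d_"+n);P=cloud(s);H=hsv(s);h,sa,v=H[...,0],H[...,1],H[...,2];x,y,z=P[...,0],P[...,1],P[...,2]
    Q=P[(x>.55)&(x<.69)&(y>-.27)&(y<-.2)&(z>.18)&(z<.37)&(h>3)&(h<17)&(sa>150)&(v>80)]
    print(n,len(Q),np.percentile(Q,[1,50,99],axis=0).round(3).tolist())
a=cv2.imread("pics/d_scene.png")[70:220,140:340];b=cv2.imread("pics/d_side.png")[70:220,160:360]
cv2.imwrite("pics/d.png",cv2.resize(np.hstack([a,b]),(800,300)))
E
```

```text
clock: 4.6
tool_pos: [0.5957, -0.2318, 0.3841]
eef_rot: [-3.141, -0.0, 0.057]
wrist_force: [-0.5, 0.8, -2.0]
width: 0.0097
grip_force: 30.0
clock: 4.77
tool_pos: [0.5932, -0.233, 0.3847]
eef_rot: [3.141, 0.001, 0.055]
wrist_force: [0.6, -0.5, -0.9]
width: 0.01
grip_force: 30.0
delta [0.0083 0.0004 0.0352] [ 0.0001  0.0006 -0.0001] pos [ 0.5932 -0.233   0.3847] t 4.77 w 0.01 g 30.0 F [ 0.6 -0.5 -0.9]
scene 255 [[0.601, -0.232, 0.223], [0.628, -0.228, 0.283], [0.646, -0.216, 0.349]]
side 259 [[0.585, -0.233, 0.225], [0.627, -0.229, 0.277], [0.644, -0.217, 0.356]]
```

View pics/d.png

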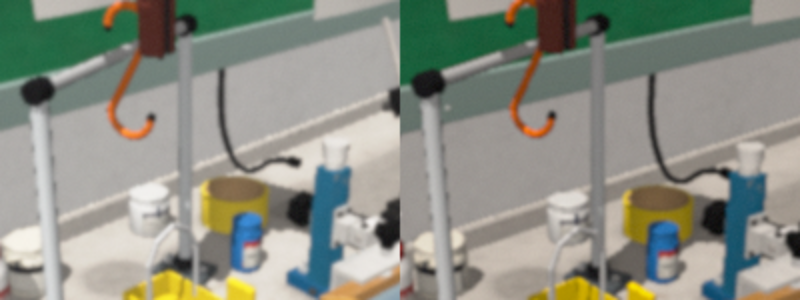

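The open tip (107,22) is past the bar and above it, and nothing touches. Lowering.

```bash
python3 -m handwheel '[[[0.001,0,0.01,0,0,0,1],[0.002,0,0.018,0,0,0,1],[0.004,0,0.024,0,0,0,1],[0.008,0,0.03,0,0,0,1],[0.008,0,0.035,0,0,0,1]]]'
python3 -m handwheel '[[[0,0,0,0,0,0,1],[0,0,0.001,0,0,0,1],[0,0,0.002,0,0,0,1],[0,0,0.002,0,0,0,1]]]'
python3 - <<'E'
from h import *
delta([.6015,-.233,.3475],.055)
for n in ("scene","side"):
    s=save(n,"e_"+n)
a=cv2.imread("pics/e_scene.png")[70:220,140:340];b=cv2.imread("pics/e_side.png")[70:220,160:360]
cv2.imwrite("pics/e.png",cv2.resize(np.hstack([a,b]),(800,300)))
E
```

```text
clock: 5.28
tool_pos: [0.6025, -0.2325, 0.3484]
eef_rot: [-3.141, 0.001, 0.055]
wrist_force: [0.5, 0.1, 8.1]
width: 0.0098
grip_force: 30.0
clock: 5.62
tool_pos: [0.6022, -0.2327, 0.3482]
eef_rot: [3.141, -0.001, 0.055]
wrist_force: [-0.6, -0.1, 1.4]
width: 0.0099
grip_force: 30.0
delta [-0.0007  0.0003  0.0007] [ 0.0002 -0.0008 -0.0001] pos [ 0.6022 -0.2327  0.3482] t 5.62 w 0.0099 g 30.0 F [-0.6 -0.1  1.4]
```

View pics/e.png

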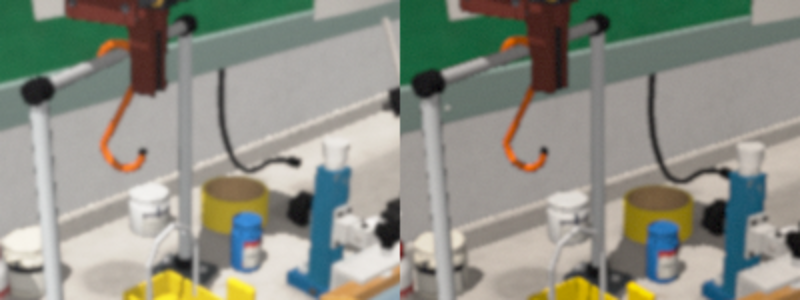

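The curl sits over the bar at about (115,45) and contact was felt. Releasing and backing off toward the robot.

```bash
python3 -m handwheel '[[[0,0,0,0,0,0,0.75],[0,0,0,0,0,0,0.65],[0,0,0,0,0,0,0.6],[0,0,0,0,0,0,0.5],[0,0,0,0,0,0,0.4]]]'
python3 -m handwheel '[[[0,0,0,0,0,0,0.4],[-0.02,0,0,0,0,0,0.4],[-0.04,0,0,0,0,0,0.4],[-0.07,0,0,0,0,0,0.4],[-0.1,0,0,0,0,0,0.4]]]'
python3 - <<'E'
from h import *
delta([.503,-.237,.25],-.255)
for n in ("scene","side","wrist"):
    s=save(n,"f_"+n);P=cloud(s);H=hsv(s);h,sa,v=H[...,0],H[...,1],H[...,2];x,y,z=P[...,0],P[...,1],P[...,2]
    Q=P[(x>.55)&(x<.69)&(y>-.29)&(y<-.18)&(z>.15)&(z<.33)&(h>3)&(h<17)&(sa>150)&(v>80)]
    print(n,len(Q),np.percentile(Q,[1,50,99],axis=0).round(3).tolist() if len(Q) else "")
    for nm,m in (("fin",(h>=22)&(h<33)&(sa>150)&(z>.06)&(x>.44)&(x<.6)&(y<-.19)&(y>-.3)&(z<.11)),):
        Q=P[m]; print(nm,len(Q),np.percentile(Q,[2,50,98],axis=0).round(3).tolist() if len(Q) else "")
        if len(Q)>20: a,b,_,_=cv2.fitLine(Q[:,:2].astype(np.float32),cv2.DIST_HUBER,0,.01,.01).ravel();print(np.arctan2(b,a))
    if n!="wrist":
        l=P[(z>.15)&(z<.21)&(x>.55)&(x<.69)&(y>-.29)&(y<-.18)&(h>3)&(h<17)&(sa>150)]; print("lower curl",np.percentile(l,[2,50,98],axis=0).round(3).tolist())
E
```

```text
clock: 6.13
tool_pos: [0.602, -0.2328, 0.3475]
eef_rot: [-3.142, 0.0, 0.055]
wrist_force: [0.4, 0.0, -0.3]
width: 0.0401
grip_force: 0.0
clock: 6.55
tool_pos: [0.5013, -0.238, 0.3472]
eef_rot: [-3.141, 0.0, 0.055]
wrist_force: [0.6, 0.4, 0.6]
width: 0.0526
grip_force: 0.0
delta [ 0.0018 -0.0009  0.0972] [-3.000e-04  3.000e-04  3.105e-01] pos [ 0.5013 -0.238   0.3472] t 6.55 w 0.0526 g 0.0 F [0.6 0.4 0.6]
scene 275 [[0.608, -0.231, 0.188], [0.628, -0.228, 0.266], [0.656, -0.225, 0.313]]
fin 204 [[0.487, -0.237, 0.061], [0.5, -0.232, 0.077], [0.517, -0.228, 0.09]]
-0.22884609
lower curl [[0.612, -0.23, 0.187], [0.639, -0.228, 0.195], [0.656, -0.226, 0.208]]
side 301 [[0.607, -0.234, 0.189], [0.628, -0.229, 0.264], [0.654, -0.226, 0.315]]
fin 225 [[0.486, -0.24, 0.061], [0.499, -0.233, 0.078], [0.517, -0.228, 0.092]]
-0.25017256
lower curl [[0.611, -0.232, 0.189], [0.635, -0.229, 0.195], [0.655, -0.226, 0.208]]
wrist 0 
fin 140 [[0.489, -0.243, 0.063], [0.506, -0.236, 0.089], [0.519, -0.229, 0.091]]
-0.24677683
```

```bash
python3 -m handwheel '[[[0.002,-0.002,0.02,0,0,0.1,0.4],[0.002,-0.002,0.05,0,0,0.2,0.4],[0.002,-0.002,0.08,0,0,0.305,0.4],[0.002,-0.002,0.11,0,0,0.305,0.4],[0.002,-0.002,0.14,0,0,0.305,0.4]]]'
python3 - <<'E'
from h import *
delta([.504,-.236,.133],-.25)
s=save("wrist","g_w");P=cloud(s);H=hsv(s);h,sa,v=H[...,0],H[...,1],H[...,2];x,y,z=P[...,0],P[...,1],P[...,2]
yel=(h>=22)&(h<33)&(sa>150)
Q=P[yel&(z>.083)&(z<.1)&(x>.44)&(x<.6)&(y<-.19)&(y>-.3)]; print(len(Q),cv2.minAreaRect(Q[:,:2].astype(np.float32)*1000),np.percentile(Q[:,2],[5,50,95]))
bl=P[(sa<70)&(z>.08)&(z<.13)&(x>.54)&(x<.66)&(y<-.2)&(y>-.32)]; print(len(bl),np.percentile(bl,[2,50,98],axis=0).round(3).tolist() if len(bl) else "")
E
```

```text
clock: 7.12
tool_pos: [0.5054, -0.2357, 0.2064]
eef_rot: [-3.141, -0.001, -0.25]
wrist_force: [1.2, 0.5, 0.7]
width: 0.0527
grip_force: 0.0
delta [-0.0014  0.0007  0.0734] [-0.0002 -0.0014  0.0001] pos [ 0.5054 -0.2357  0.2064] t 7.12 w 0.0527 g 0.0 F [1.2 0.5 0.7]
296 ((499.4062194824219, -234.91648864746094), (8.868133544921875, 23.91001319885254), 70.60835266113281) [0.08846237 0.08978235 0.0907573 ]
1598 [[0.587, -0.297, 0.085], [0.598, -0.264, 0.112], [0.608, -0.232, 0.12]]
```

```bash
python3 -m handwheel '[[[-0.002,0.001,0.02,0,0,0,0.4],[-0.002,0.001,0.04,0,0,0,0.4],[-0.002,0.001,0.06,0,0,0,0.4],[-0.002,0.001,0.073,0,0,0,0.4],[-0.002,0.001,0.073,0,0,0,0.4]]]'
python3 -m handwheel '[[[0,0,0,0,0,0,0.6],[0,0,0,0,0,0,0.8],[0,0,0,0,0,0,1],[0,0,0,0,0,0,1],[0,0,0,0,0,0,1]]]' 60
python3 -m handwheel '[[[0,0,0,0,0,0,1],[0,0,0,0,0,0,1],[0,0,-0.005,0,0,0,1],[0,0,-0.012,0,0,0,1],[0,0,-0.02,0,0,0,1]]]'
python3 -m handwheel '[[[0,0,0,0,0,0,1],[-0.02,0,0,0,0,0,1],[-0.05,0,0,0,0,0,1],[-0.075,0,0,0,0,0,1],[-0.08,0,0,0,0,0,1]]]'
python3 - <<'E'
from h import *
delta([.45,-.235,.24],.055)
for n in ("scene","side"):
    s=save(n,"h_"+n);P=cloud(s);H=hsv(s);h,sa,v=H[...,0],H[...,1],H[...,2];x,y,z=P[...,0],P[...,1],P[...,2]
    bl=P[(sa<80)&(z>.1)&(z<.16)&(x>.47)&(x<.58)&(y<-.19)&(y>-.3)]; bl=bl[bl[:,2]>bl[:,2].max()-.03];print(n,len(bl),np.percentile(bl,[2,50,98],axis=0).round(3).tolist())
a=cv2.imread("pics/h_scene.png")[90:290,150:350];b=cv2.imread("pics/h_side.png")[90:290,170:370]
cv2.imwrite("pics/h.png",cv2.resize(np.hstack([a,b]),(800,400)))
E
```

```text
clock: 7.58
tool_pos: [0.5018, -0.2359, 0.1326]
eef_rot: [-3.141, 0.004, -0.249]
wrist_force: [-0.7, 0.1, -0.5]
width: 0.0526
grip_force: 0.0
clock: 8.0
tool_pos: [0.5023, -0.2368, 0.1356]
eef_rot: [3.141, -0.002, -0.25]
wrist_force: [0.4, -0.4, 0.3]
width: 0.0226
grip_force: 0.0
clock: 8.42
tool_pos: [0.5016, -0.2365, 0.1551]
eef_rot: [-3.141, 0.001, -0.25]
wrist_force: [-0.2, -0.1, -0.3]
width: 0.0093
grip_force: 60.0
clock: 8.83
tool_pos: [0.4202, -0.216, 0.1544]
eef_rot: [3.141, 0.004, -0.251]
wrist_force: [-1.6, 0.3, -1.0]
width: 0.0099
grip_force: 60.0
delta [ 0.0332  0.011  -0.0857] [-3.000e-04  3.800e-03 -3.061e-01] pos [ 0.4202 -0.216   0.1544] t 8.83 w 0.0099 g 60.0 F [-1.6  0.3 -1. ]
scene 53 [[0.519, -0.231, 0.107], [0.522, -0.216, 0.121], [0.526, -0.208, 0.134]]
side 57 [[0.521, -0.222, 0.103], [0.524, -0.214, 0.116], [0.528, -0.206, 0.131]]
```

View pics/h.png

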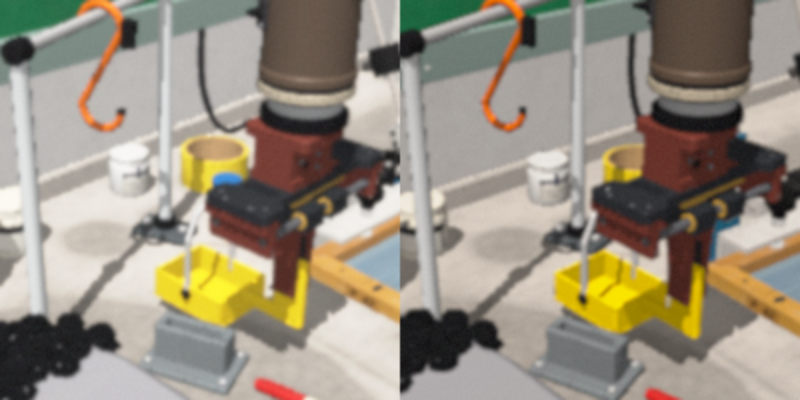

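The tray is held level by its fin, and the hook hangs freely behind it at (100,65). Lifting, then squaring up in front of the hook.

```bash
python3 -m handwheel '[[[0,0,-0.02,0,0,0,1],[0,0,-0.04,0,0,0,1],[0,0,-0.06,0,0,0,1],[0,0,-0.08,0,0,0,1],[0,0,-0.088,0,0,0,1]]]'
python3 -m handwheel '[[[0.01,0.004,0,0,0,-0.08,1],[0.02,0.008,0,0,0,-0.16,1],[0.03,0.012,0,0,0,-0.24,1],[0.034,0.014,0,0,0,-0.306,1],[0.034,0.014,0,0,0,-0.306,1]]]'
python3 -m handwheel '[[[0,0,0,0,0,0,1],[0,0,0,0,0,0,1],[0,0,0,0,0,0,1]]]'
cat > m.py <<'E'
from h import *
for n in ("scene","side"):
    s=save(n,"m_"+n);P=cloud(s);H=hsv(s);h,sa,v=H[...,0],H[...,1],H[...,2];x,y,z=P[...,0],P[...,1],P[...,2]
    reg=(z>.17)&(z<.3)&(x>.5)&(x<.69)&(y>-.3)&(y<-.17)
    Q=P[reg&(h>3)&(h<17)&(sa>150)&(z<.22)]; print(n,"curl",np.percentile(Q,[2,50,98],axis=0).round(3).tolist())
    l=P[(z>.1)&(z<.25)&(sa<80)&(x>.535)&(x<.6)&(y>-.3)&(y<-.17)]
    if len(l)>5: print("bail",len(l),np.percentile(l,[2,50,98],axis=0).round(3).tolist())
    t=l[l[:,2]>l[:,2].max()-.01]; print("peak",t.mean(0).round(3),l[:,2].max().round(3))
a=cv2.imread("pics/m_scene.png")[60:260,130:330];b=cv2.imread("pics/m_side.png")[60:260,150:350]
cv2.imwrite("pics/m.png",cv2.resize(np.hstack([a,b]),(800,400)))
E
python3 m.py; python3 -c "
from h import *
delta([.53,-.2375,.243],.055)"
```

```text
clock: 9.35
tool_pos: [0.4267, -0.2175, 0.2455]
eef_rot: [3.141, -0.005, -0.25]
wrist_force: [0.3, -1.4, -1.6]
width: 0.0097
grip_force: 60.0
clock: 9.77
tool_pos: [0.4553, -0.2395, 0.2423]
eef_rot: [3.142, -0.001, 0.059]
wrist_force: [0.8, -0.0, -1.4]
width: 0.0097
grip_force: 60.0
clock: 10.02
tool_pos: [0.4537, -0.2386, 0.2425]
eef_rot: [-3.141, 0.0, 0.054]
wrist_force: [0.2, -0.3, -0.8]
width: 0.0093
grip_force: 60.0
scene curl [[0.612, -0.231, 0.188], [0.644, -0.228, 0.196], [0.656, -0.225, 0.219]]
bail 280 [[0.549, -0.268, 0.134], [0.552, -0.22, 0.186], [0.557, -0.196, 0.225]]
peak [ 0.552 -0.228  0.221] 0.227
side curl [[0.611, -0.232, 0.189], [0.642, -0.229, 0.198], [0.656, -0.226, 0.219]]
bail 311 [[0.548, -0.269, 0.133], [0.552, -0.224, 0.187], [0.557, -0.197, 0.227]]
peak [ 0.552 -0.23   0.224] 0.229
delta [ 0.0762  0.0031 -0.0003] [ 0.0001 -0.      0.0001] pos [ 0.4538 -0.2386  0.2427] t 10.12 w 0.0095 g 60.0 F [-0.7 -0.1 -0.8]
```

View pics/m.png

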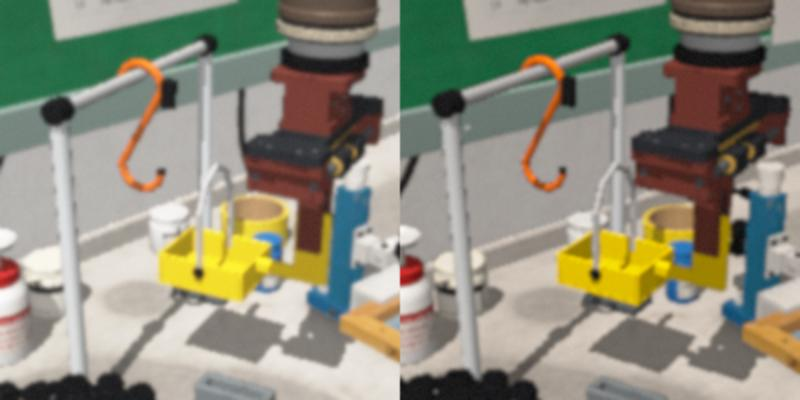

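The bail peak (215,167) stands ahead of the hook's lower curl and above its open tip (160,172). Moving in slowly and then down.

```bash
python3 -m handwheel '[[[0.015,0,-0.001,0,0,0,1],[0.03,0,-0.001,0,0,0,1],[0.045,0,-0.001,0,0,0,1],[0.06,0,-0.001,0,0,0,1],[0.074,0,-0.001,0,0,0,1]]]'
python3 -m handwheel '[[[0,0,0,0,0,0,1],[0,0,0,0,0,0,1],[0,0,0.004,0,0,0,1],[0.001,0,0.008,0,0,0,1],[0.001,0,0.012,0,0,0,1]]]'
sed -i 's/(x<.6)/(x<.66)/' m.py; python3 m.py; python3 -c "
from h import *
delta([.533,-.2375,.211],.055)"
```

```text
clock: 10.53
tool_pos: [0.5285, -0.2344, 0.2438]
eef_rot: [3.141, -0.0, 0.055]
wrist_force: [0.2, 0.5, -0.4]
width: 0.0099
grip_force: 60.0
clock: 10.95
tool_pos: [0.5281, -0.2348, 0.2313]
eef_rot: [3.141, 0.0, 0.055]
wrist_force: [-0.3, 0.1, -1.1]
width: 0.01
grip_force: 60.0
scene curl [[0.517, -0.231, 0.175], [0.629, -0.227, 0.197], [0.656, -0.221, 0.218]]
bail 286 [[0.596, -0.263, 0.121], [0.627, -0.219, 0.175], [0.644, -0.192, 0.23]]
peak [ 0.635 -0.23   0.244] 0.249
side curl [[0.516, -0.243, 0.172], [0.528, -0.223, 0.197], [0.654, -0.217, 0.219]]
bail 312 [[0.536, -0.265, 0.122], [0.625, -0.219, 0.17], [0.639, -0.193, 0.216]]
peak [ 0.64  -0.229  0.243] 0.247
delta [0.005  0.0031 0.0198] [-0.0005  0.0015  0.0004] pos [ 0.5279 -0.2347  0.2308] t 11.05 w 0.0099 g 60.0 F [ 0.1 -0.8 -0.7]
```

View pics/m.png

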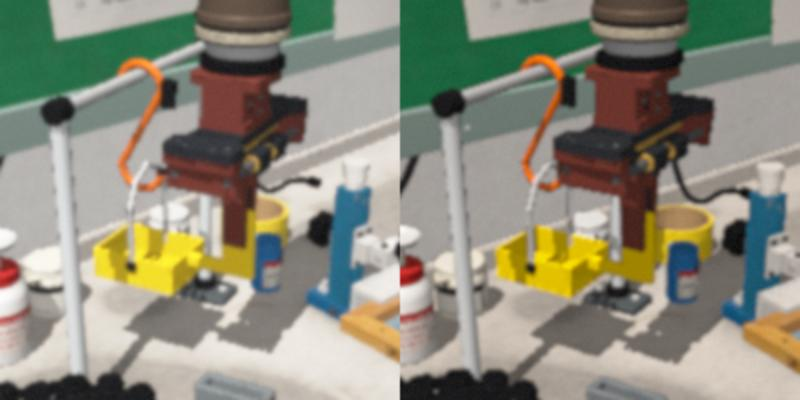

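The bail peak (145,163) is inside the curl's mouth, between the shank and the tip. Lowering on until the hook takes the weight.

```bash
python3 -m handwheel '[[[0.001,0,0.004,0,0,0,1],[0.002,0,0.008,0,0,0,1],[0.003,0,0.012,0,0,0,1],[0.004,0,0.015,0,0,0,1],[0.004,0,0.017,0,0,0,1]]]'
python3 -m handwheel '[[[0,0,0,0,0,0,1],[0,0,0.001,0,0,0,1],[0,0,0.002,0,0,0,1],[0,0,0.002,0,0,0,1]]]'
python3 m.py; python3 -c "
from h import *
delta([.533,-.2375,.211],.055)"
```

```text
clock: 11.47
tool_pos: [0.5328, -0.2343, 0.214]
eef_rot: [-3.141, 0.0, 0.056]
wrist_force: [-0.0, -0.3, -1.4]
width: 0.0098
grip_force: 60.0
clock: 11.8
tool_pos: [0.5328, -0.2344, 0.2127]
eef_rot: [3.141, -0.0, 0.056]
wrist_force: [-0.6, 0.3, -0.3]
width: 0.0098
grip_force: 60.0
scene curl [[0.527, -0.23, 0.174], [0.647, -0.227, 0.195], [0.656, -0.221, 0.219]]
bail 284 [[0.542, -0.263, 0.105], [0.631, -0.22, 0.157], [0.641, -0.191, 0.231]]
peak [ 0.636 -0.23   0.243] 0.248
side curl [[0.521, -0.246, 0.171], [0.532, -0.225, 0.195], [0.655, -0.216, 0.219]]
bail 284 [[0.541, -0.265, 0.105], [0.63, -0.217, 0.154], [0.643, -0.192, 0.24]]
peak [ 0.622 -0.24   0.246] 0.25
delta [0.0001 0.0031 0.0018] [ 0.0001 -0.0001  0.0008] pos [ 0.5327 -0.2344  0.2128] t 11.9 w 0.0097 g 60.0 F [ 0.1 -0.  -1. ]
```

View pics/m.png

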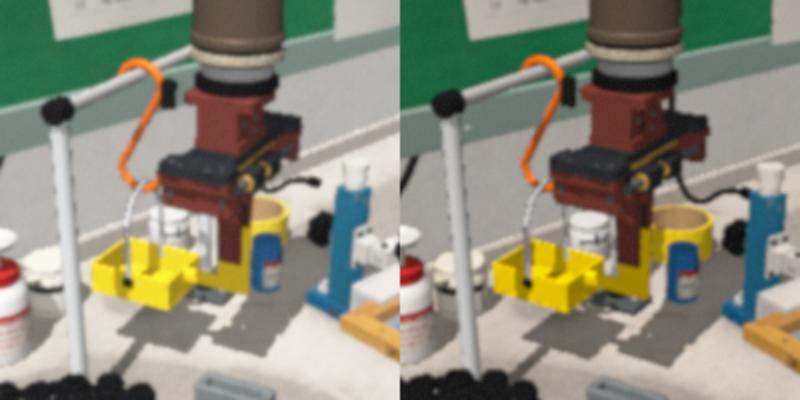

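The bail peak (140,183) is now almost at the curl's bottom, with no load taken yet.

```bash
python3 -m handwheel '[[[0,0,0.001,0,0,0,1],[0,0,0.0015,0,0,0,1],[0,0,0.0015,0,0,0,1]]]'; python3 -m handwheel '[[[0,0,0.001,0,0,0,1],[0,0,0.0015,0,0,0,1],[0,0,0.0015,0,0,0,1]]]'; python3 -m handwheel '[[[0,0,0.001,0,0,0,1],[0,0,0.001,0,0,0,1],[0,0,0.001,0,0,0,1],[0,0,0.001,0,0,0,1]]]'
```

```text
clock: 12.15
tool_pos: [0.5332, -0.2345, 0.2116]
eef_rot: [3.141, -0.001, 0.056]
wrist_force: [0.4, 0.4, 1.8]
width: 0.0096
grip_force: 60.0
clock: 12.4
tool_pos: [0.5339, -0.2347, 0.2108]
eef_rot: [3.14, -0.003, 0.056]
wrist_force: [0.1, -0.1, 7.4]
width: 0.0102
grip_force: 60.0
clock: 12.73
tool_pos: [0.5341, -0.2348, 0.2102]
eef_rot: [3.14, -0.004, 0.056]
wrist_force: [0.1, 0.1, 8.3]
width: 0.0098
grip_force: 60.0
```

```bash
python3 -m handwheel '[[[0,0,-0.001,0,0,0,1],[0,0,-0.002,0,0,0,1],[0,0,-0.0025,0,0,0,1],[0,0,-0.0025,0,0,0,1],[0,0,-0.0025,0,0,0,1]]]'
python3 -m handwheel '[[[0,0,0,0,0,0,0.87],[0,0,0,0,0,0,0.84],[0,0,0,0,0,0,0.8],[0,0,0,0,0,0,0.75],[0,0,0,0,0,0,0.65]]]' 5
python3 -m handwheel '[[[0,0,0,0,0,0,0.5],[0,0,0,0,0,0,0.4],[0,0,0,0,0,0,0.3],[0,0,0,0,0,0,0.3],[0,0,0,0,0,0,0.3]]]'
python3 m.py
```

```text
clock: 13.15
tool_pos: [0.5328, -0.2344, 0.2112]
eef_rot: [3.141, -0.0, 0.056]
wrist_force: [0.2, 0.3, 3.4]
width: 0.0098
grip_force: 60.0
clock: 13.57
tool_pos: [0.5326, -0.2343, 0.2109]
eef_rot: [-3.141, 0.0, 0.056]
wrist_force: [0.5, 0.5, 0.6]
width: 0.0253
grip_force: 0.0
clock: 13.98
tool_pos: [0.5327, -0.2344, 0.2112]
eef_rot: [3.142, -0.0, 0.056]
wrist_force: [-0.3, 0.2, -1.0]
width: 0.0585
grip_force: 0.0
scene curl [[0.52, -0.229, 0.172], [0.646, -0.227, 0.194], [0.655, -0.198, 0.217]]
bail 312 [[0.536, -0.266, 0.108], [0.631, -0.22, 0.163], [0.64, -0.191, 0.241]]
peak [ 0.595 -0.211  0.247] 0.25
side curl [[0.52, -0.269, 0.171], [0.535, -0.226, 0.193], [0.653, -0.191, 0.217]]
bail 350 [[0.536, -0.267, 0.107], [0.629, -0.218, 0.165], [0.639, -0.192, 0.22]]
peak [ 0.612 -0.245  0.246] 0.25
```

View pics/m.png

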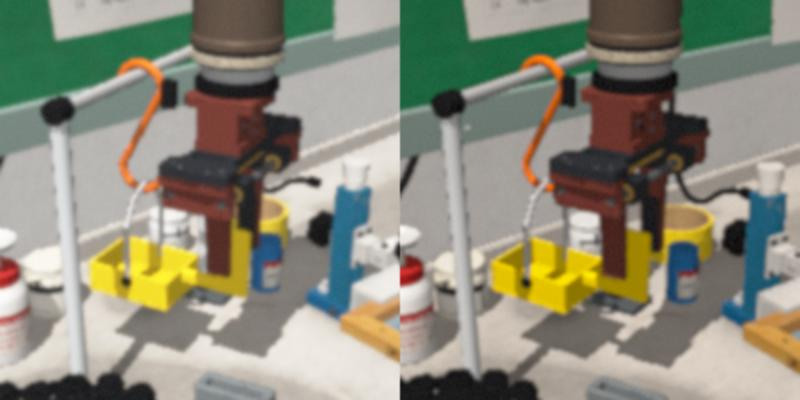

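The fingers are open and the tray hangs level from the hook. Backing away and letting it settle, then checking the numbers.

```bash
python3 -m handwheel '[[[0,0,0,0,0,0,0.2],[-0.02,0,0,0,0,0,0.2],[-0.045,0,0,0,0,0,0.2],[-0.08,0,0,0,0,0,0.2],[-0.12,0,0,0,0,0,0.2]]]'
for i in 1 2 3 4; do python3 -m handwheel '[[[0,0,0,0,0,0,0.2],[0,0,0,0,0,0,0.2],[0,0,0,0,0,0,0.2],[0,0,0,0,0,0,0.2],[0,0,0,0,0,0,0.2]]]' >/dev/null; done
python3 m.py; for i in 1 2; do python3 -m handwheel '[[[0,0,0,0,0,0,0.2],[0,0,0,0,0,0,0.2],[0,0,0,0,0,0,0.2],[0,0,0,0,0,0,0.2],[0,0,0,0,0,0,0.2]]]' >/dev/null; done
python3 - <<'E'
from h import *
for n in ("scene","side"):
    s=snapshot(n);P=cloud(s);H=hsv(s);h,sa,v=H[...,0],H[...,1],H[...,2];x,y,z=P[...,0],P[...,1],P[...,2]
    Q=P[(h>=22)&(h<33)&(sa>150)&(z>.04)&(z<.2)&(x>.45)&(x<.72)&(y<-.15)&(y>-.34)];print(np.percentile(Q,[1,50,99],axis=0).round(3).tolist())
    l=P[(z>.19)&(z<.215)&(sa<80)&(x>.6)&(x<.66)&(y>-.28)&(y<-.18)];print("bail top",len(l),l.mean(0))
    f=Q[Q[:,0]<.555]; print("fin",np.percentile(f,[2,98],axis=0).round(3).tolist())
E
```

```text
clock: 14.5
tool_pos: [0.4127, -0.2407, 0.211]
eef_rot: [3.142, -0.001, 0.057]
wrist_force: [0.0, -1.1, 0.3]
width: 0.0699
grip_force: 0.0
scene curl [[0.612, -0.23, 0.189], [0.647, -0.228, 0.198], [0.655, -0.224, 0.219]]
bail 244 [[0.611, -0.266, 0.109], [0.633, -0.221, 0.162], [0.644, -0.193, 0.236]]
peak [ 0.635 -0.23   0.244] 0.249
side curl [[0.61, -0.232, 0.189], [0.645, -0.229, 0.2], [0.655, -0.226, 0.219]]
bail 262 [[0.608, -0.266, 0.11], [0.632, -0.225, 0.162], [0.64, -0.194, 0.213]]
peak [ 0.638 -0.228  0.245] 0.248
[[0.52, -0.266, 0.077], [0.608, -0.232, 0.1], [0.681, -0.194, 0.162]]
bail top 38 [ 0.62601147 -0.22833144  0.19917811]
fin [[0.519, -0.237, 0.094], [0.552, -0.23, 0.163]]
[[0.519, -0.267, 0.079], [0.602, -0.233, 0.102], [0.68, -0.194, 0.164]]
bail top 46 [ 0.62525889 -0.22669695  0.19924785]
fin [[0.519, -0.239, 0.096], [0.552, -0.231, 0.165]]
```

View pics/m.png

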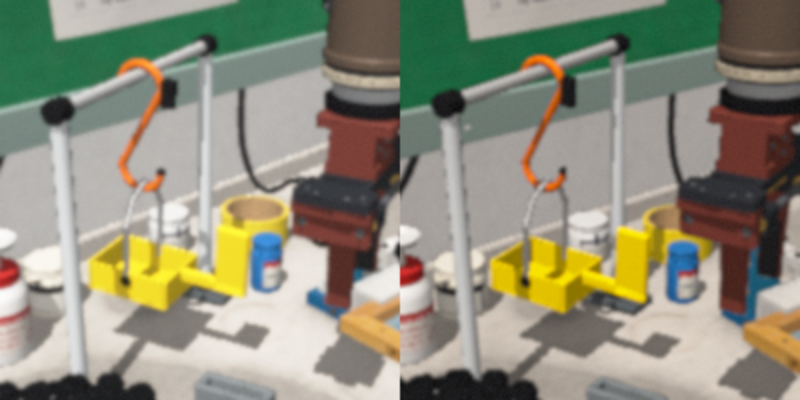

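The bail sits in the lower curl at (145,185), the tray hangs level with its underside at about 76 mm, the gripper is clear, and the pot still stands where it was. Handing in.

```bash
python3 -c "
from h import *
print(arm.close_job())"
```

```text
the job is handed in; nothing more can be done
None
```

I handed the job in at about 17 s of the 64 s allowed; no verdict came back. In the last pictures the S-hook hangs on the middle of the rail, the tray hangs level and free in its lower curl, and the pot appears unmoved.

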